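Put the spray cans away in the bench rack

TASK

Put the four spray cans from the mat away upright in the cups of the can rack, each in the cup of its own width: first the two tall cans in the back row, and only then the two short ones in the front row. Set each can down onto the floor of its cup rather than dropping it, and leave the oil filter and the fluid bottle standing where they are.

Things in the scene. Friction and masses are not known exactly. Their poses are not given: they have to be found in the camera images.
- can_tall_wide: spray can standing upright on the black rubber bench mat: plain aluminium round body with a paper band, steel rims and a narrower white cap on top (cap rigid). Tall and wide: body 62 mm across and straight from the bottom up to 136 mm, where it is to be gripped; the cap, 52 mm across, reaches 160 mm. Weighs about 380 g. Origin: centre of its underside; z points up through the cap.
- can_tall_slim: spray can standing upright on the black rubber bench mat: plain aluminium round body with a paper band, steel rims and a narrower white cap on top (cap rigid). Tall and slim: body 42 mm across and straight from the bottom up to 136 mm, where it is to be gripped; the cap, 32 mm across, reaches 160 mm. Weighs about 220 g. Origin: centre of its underside; z points up through the cap.
- can_short_wide: spray can standing upright on the black rubber bench mat: plain aluminium round body with a paper band, steel rims and a narrower white cap on top (cap rigid). Short and wide: body 62 mm across and straight from the bottom up to 76 mm, where it is to be gripped; the cap, 52 mm across, reaches 100 mm. Weighs about 220 g. Origin: centre of its underside; z points up through the cap.
- can_short_slim: spray can standing upright on the black rubber bench mat: plain aluminium round body with a paper band, steel rims and a narrower white cap on top (cap rigid). Short and slim: body 42 mm across and straight from the bottom up to 76 mm, where it is to be gripped; the cap, 32 mm across, reaches 100 mm. Weighs about 120 g. Origin: centre of its underside; z points up through the cap.
- cup_back_wide: Wide round open steel cup fixed in the back row of the can rack, farther from the robot, for a tall can; the two back cups stand 112 mm apart side by side (which is left varies). Inside 84 mm across, outside 90 mm, rim 50 mm above the origin, flat floor 3 mm above the origin. Origin: centre of its underside, 2 mm above the bench; z up. Rack x axis (yaw of this body) points from the front row to the back row.
- cup_back_slim: Narrow round open steel cup fixed in the back row of the can rack, farther from the robot, for a tall can; the two back cups stand 112 mm apart side by side (which is left varies). Inside 62 mm across, outside 68 mm, rim 50 mm above the origin, flat floor 3 mm above the origin. Origin: centre of its underside, 2 mm above the bench; z up. Rack x axis (yaw of this body) points from the front row to the back row.
- cup_front_wide: Wide round open steel cup fixed in the front row of the can rack, nearer the robot, 106 mm in front of the back row, for a short can; the two front cups stand 112 mm apart side by side (which is left varies). Inside 84 mm across, outside 90 mm, rim 35 mm above the origin, flat floor 3 mm above the origin. Origin: centre of its underside, 2 mm above the bench; z up. Rack x axis (yaw of this body) points from the front row to the back row.
- cup_front_slim: Narrow round open steel cup fixed in the front row of the can rack, nearer the robot, 106 mm in front of the back row, for a short can; the two front cups stand 112 mm apart side by side (which is left varies). Inside 62 mm across, outside 68 mm, rim 35 mm above the origin, flat floor 3 mm above the origin. Origin: centre of its underside, 2 mm above the bench; z up. Rack x axis (yaw of this body) points from the front row to the back row.
- oil_filter: spin-on engine oil filter, a squat black cylinder with a white band, 68 mm across, 78 mm tall, standing on the mat among the cans; not to be moved. Origin: centre of its underside.
- fluid_bottle: small oblong grey bottle with a narrow black screw cap, 36 x 58 mm (x, y), 96 mm tall, standing on the mat among the cans; not to be moved. Origin: centre of its underside. (Also on the mat: a screw jar 52 mm across, 65 mm tall. All that stands on the 3 mm thick mat stands some 90 mm or more apart, centre to centre.)
Not all that is in view belongs to the job. What is shaped like the cup_front_wide but orange, red or yellow is not meant.

How it is judged (in metres and radians):
On the way, in this order (a step that is already met when the one before it is completed fails the run):
1. both tall cans stand released in their back-row cups, wide in wide, slim in narrow (horizontal distance between can_tall_wide and cup_back_wide below 0.014 m and z of can_tall_wide in the frame of cup_back_wide between 0 and 0.008 m and angle between each of can_tall_wide, can_tall_slim's own z axis and vertical below 0.08 rad and contact force between the fingers and can_tall_wide below 0.1 N and linear speed of each of can_tall_wide, can_tall_slim below 0.03 m/s and horizontal distance between can_tall_slim and cup_back_slim below 0.014 m and z of can_tall_slim in the frame of cup_back_slim between 0 and 0.008 m and contact force between the fingers and can_tall_slim below 0.1 N), for 0.2 s.
2. then both short cans stand released in their front-row cups, wide in wide, slim in narrow (all of step 1 and horizontal distance between can_short_wide and cup_front_wide below 0.014 m and z of can_short_wide in the frame of cup_front_wide between 0 and 0.008 m and angle between each of can_short_wide, can_short_slim's own z axis and vertical below 0.08 rad and contact force between the fingers and can_short_wide below 0.1 N and linear speed of each of can_short_wide, can_short_slim below 0.03 m/s and horizontal distance between can_short_slim and cup_front_slim below 0.014 m and z of can_short_slim in the frame of cup_front_slim between 0 and 0.008 m and contact force between the fingers and can_short_slim below 0.1 N), for 0.2 s.
At the end, for the whole second after the job is handed in: All four spray cans stand at rest and released on the floors of their own cups (tall wide in back wide, tall slim in back narrow, short wide in front wide, short slim in front narrow): within 14 mm of the cup's centre, underside less than 8 mm above the cup's origin, tilted less than 0.08 rad (all of step 2); the robot touches nothing.
It fails at once if the oil filter is shoved more than 3 cm or knocked over (distance of oil_filter from where it was at the start of the episode above 0.03 m or angle between oil_filter's own z axis and vertical above 0.35 rad).
It fails at once if the fluid bottle is shoved more than 3 cm or knocked over (distance of fluid_bottle from where it was at the start of the episode above 0.03 m or angle between fluid_bottle's own z axis and vertical above 0.35 rad).
It fails at once if a spray can is dropped (falls free from more than about 2 cm) ((linear speed of can_tall_wide above 0.65 m/s and contact force between the fingers and can_tall_wide below 0.1 N) or (linear speed of can_tall_slim above 0.65 m/s and contact force between the fingers and can_tall_slim below 0.1 N) or (linear speed of can_short_wide above 0.65 m/s and contact force between the fingers and can_short_wide below 0.1 N) or (linear speed of can_short_slim above 0.65 m/s and contact force between the fingers and can_short_slim below 0.1 N)).
It fails at once if a short can is put into its cup before both tall cans stand in theirs (((horizontal distance between can_short_wide and cup_front_wide below 0.02 m and z of can_short_wide in the frame of cup_front_wide below 0.02 m) or (horizontal distance between can_short_slim and cup_front_slim below 0.02 m and z of can_short_slim in the frame of cup_front_slim below 0.02 m)) and not (horizontal distance between can_tall_wide and cup_back_wide below 0.02 m and z of can_tall_wide in the frame of cup_back_wide below 0.02 m and horizontal distance between can_tall_slim and cup_back_slim below 0.02 m and z of can_tall_slim in the frame of cup_back_slim below 0.02 m)).
It also fails if it takes over 128 s, if anything falls off the work surface, if the arm or the gripper's body presses on something with over 40 N, if the wrist force passes 120 N, or if a joint passes its speed limit or range.

ROBOT

A 7-joint arm with a two-finger parallel gripper is mounted at the origin on the work surface. World frame = base frame: x ahead of the robot, y to its left, z up, the work surface at z = 0. Lengths are in m, angles in degrees, forces in N, time in s.
With the tool pointing down it reaches from about 0.425 to 0.875 m from the base axis. Payload 8.4 kg.
Tool frame: the origin (TCP) lies on the centre line of the jaws, within the pads' length; the fingertips stand manip.finger_overhang ahead of it and the grasp point (between the pads) lies 11 mm behind it (manip.finger_overhang is the distance from the TCP to the fingertips, in m); z points along the fingers, y is the line along which they close (so a half turn about z gives the same grasp; the last joint's range is limited). The gripper opens to 87 mm and grips with 3 to 60 N. Pads are 19 mm wide; open, the fingers measure 117 mm over their backs; the gripper's body (75 mm by 190 mm) begins 51 mm behind the grasp point.
Start: joints at [66.222, 19.091, 2.286, 83.961, -0.768, 76.965, -3.352], TCP at [0.202, -0.618, 0.231] pointing down, gripper open.
Joint ranges: [-147.57, 147.57], [-21.85, 119.76], [-74.77, 79.35], [14.55, 137.4], [-85.83, 265.84], [4.83, 119.75], [-152.11, 152.11]. Speed limits (degrees/s): [127.2, 127.2, 159.86, 159.86, 180, 180, 180].

INTERFACE

Orientations are given as [roll, pitch, yaw] about the fixed x, y, z axes, in that order (R = Rz(yaw) Ry(pitch) Rx(roll)).
In Python, from station import manip gives the robot as it stands.
- The arm moves only by the tool move_arm, never from a script. Its arguments are lists of equal length, an entry for each row: "delta_pos": the shift along the tool's x, y, z in m, a list of three; "turn": the turn, a rotation vector about the tool's x, y, z in degrees, a list of three; "fingers": the finger opening in m, from 0 to 0.087. A call has 1 to 12 rows; each row shifts and turns the commanded pose from where the row before left it, along the tool's axes as they then stand; what a row does not reach is not made up. A row lasts 1/8 s, in which the tool goes at most 62.5 mm and 10.7 degrees, less where a joint would pass 70% of its speed; a pose out of reach is approached as far as the arm can. A call with a gripper value outside its range is refused whole. The fingers move at their own pace and stop on an object; "grip_force" is the grip in N (left out, the last holds). Time passes only in rows, so rows that do not move let the fingers close. It gives the time, the measured TCP pose, the force, the opening and the grip force at its end, in the units of the state.
- manip.state(): the state, without advancing time (a new reading comes with each control period).
- manip.read_camera(name): name is "scene" or "top" or "wrist"; returns the picture (400x640x3 uint8, blue, green, red); there is no depth.
- manip.camera_params(name): a dict with "fx", "fy", "cx", "cy" (pixels), "D" ([k1, k2, p1, p2, k3] as OpenCV has them; the pictures are not rectified), "rvec" (rotation vector, rad) and "tvec" (3), from world to camera coordinates, as OpenCV has them; the wrist camera has in their place "tool_from_camera" (4x4, takes a point from camera to tool coordinates, whose origin is the TCP and whose axes are the flange's). Camera axes: x right, y down, z forward; pixel columns grow to the right and rows downward; lengths in m; the calibration is good to about 2 mm. A picture is of the moment at which its call begins: read the wrist's pose just before it. camera_params takes no time and is no camera call.
- manip.finish_job(): hands the job in; it is judged then, once.
Trained networks look in the newest picture that a camera, given by its name, has taken for a name from the list of things; names that differ only in an ending like _2 or _b are one class to them, and where a whole thing is asked for, a point or a joint stands for the part that bears it (a point fixed in the world has none). Each returns a list of dicts, best first, with "score" (0 to 1); they miss things now and then, are a little off and sometimes report something else, mostly with a low value. They report only what shows in the picture. A call takes as long as a camera call. They do not tell look-alikes from the thing itself.
- manip.spot_in(camera, label): "bbox" ([left, top, right, bottom] as shares, 0 to 1, of the picture: columns of its width, rows of its height, round what is visible of it).
- manip.trace(camera, label): "pixels" (400x640 bool, what is visible of it) and "bbox" ([left, top, right, bottom] as shares, 0 to 1, of the picture: columns of its width, rows of its height, round what is visible of it).
The state is a dict: "clock": time; "joint_positions": joint angles; "dq": joint speeds; "joint_torque": joint torques, N m; "ee_pos": TCP position; "eef_rot": TCP orientation; "force": force on the tool from outside, world axes, zero at the start; "moment": the same for the moment, N m; "gripper_width": opening from 0.0 (shut) to 1.0 (fully open); "finger_force": force on a finger pad.
Only numpy, scipy, OpenCV 4.12 (cv2) and the standard library are available. Lean on these libraries where they do the work, as an engineer would, in place of code of your own. Each camera call takes 0.05 s, during which the arm holds its last target. There are 200 camera calls.

## Working session

There is one attempt and no reset: what is moved stays moved. The work goes in short steps, Python scripts to look and compute and a tool call to move; the robot and the scene stay as the last step left them, time stands still between calls to the robot, and variables do not carry over. Pictures are saved under pics/ and viewed, at most 14 in all, crops included, and the job is handed in when it is done.

Besides the shell and the picture viewer there is one more tool, called after "Call:" in YAML: its name, and indented under it one key for each argument. move_arm: Moves the arm, as the interface text tells. Its arguments: {"type":"object","properties":{"delta_pos":{"type":"array","items":{"type":"array","items":{"type":"number"}}},"turn":{"type":"array","items":{"type":"array","items":{"type":"number"}}},"fingers":{"type":"array","items":{"type":"number"}},"grip_force":{"type":"number"}},"required":["delta_pos","turn","fingers"]}

```bash
ls; mkdir -p pics; python3 - <<'E'
from station import manip
import cv2
s=manip.state(); print({k:s[k] for k in s}); print(manip.finger_overhang)
for c in ("scene","top"):
    cv2.imwrite(f"pics/{c}0.png",manip.read_camera(c)); print(manip.camera_params(c))
print(manip.camera_params("wrist"))
E
```

```text
pics
{'clock': 0.0, 'joint_positions': array([66.22186856, 19.13196754,  2.28663054, 84.01112332, -0.76675093,
       76.96467741, -3.35123106]), 'dq': array([ 0.00896169, -0.06752406, -0.02563811,  0.03181695,  0.04574444,
       -0.10248621, -0.12824985]), 'joint_torque': array([-8.90314896e-04, -6.56364655e+01,  1.33460417e+00, -4.03801310e+01,
       -5.97779802e-02,  4.47943539e-02,  2.00477593e-04]), 'ee_pos': array([ 0.20168498, -0.61744325,  0.22965685]), 'eef_rot': array([-1.79907809e+02,  7.94572720e-03,  1.80922927e+01]), 'force': array([-0.2542503 ,  0.18707463,  0.14998548]), 'moment': array([ 0.01427238, -0.02015458, -0.06822567]), 'finger_force': 0.0, 'gripper_width': 0.9967216887730106}
0.008
{'fx': 375.3811677913644, 'fy': 375.3811677913644, 'cx': 318.1973614394459, 'cy': 197.13977463490735, 'D': array([0.00645257, 0.        , 0.        , 0.        , 0.        ]), 'rvec': array([ 1.78448243,  1.48610094, -0.74368119]), 'tvec': array([-0.16015042, -0.2663087 ,  1.44372954])}
{'fx': 495.4155518378944, 'fy': 495.4155518378944, 'cx': 328.1205549463527, 'cy': 202.4254862657017, 'D': array([-0.14450689,  0.        ,  0.        ,  0.        ,  0.        ]), 'rvec': array([ 2.12306252, -2.13084542,  0.17754605]), 'tvec': array([0.07997044, 0.50615685, 1.18586972])}
{'fx': 291.08186662995524, 'fy': 291.08186662995524, 'cx': 317.2874581014938, 'cy': 200.37159265249545, 'D': array([-0.05116793,  0.        ,  0.        ,  0.        ,  0.        ]), 'tool_from_camera': array([[-9.45086924e-04, -9.66743423e-01, -2.55746478e-01,
         7.02323525e-02],
       [ 9.99999552e-01, -9.28334761e-04, -1.86219480e-04,
        -2.84788389e-04],
       [-5.73918881e-05, -2.55746540e-01,  9.66743867e-01,
        -1.54104563e-01],
       [ 0.00000000e+00,  0.00000000e+00,  0.00000000e+00,
         1.00000000e+00]])}
```

View pics/scene0.png

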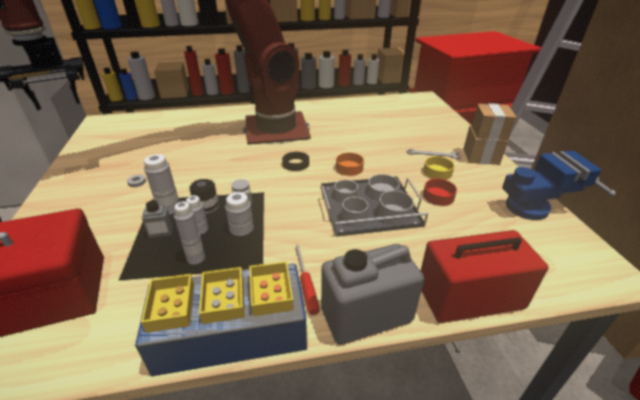

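View pics/top0.png

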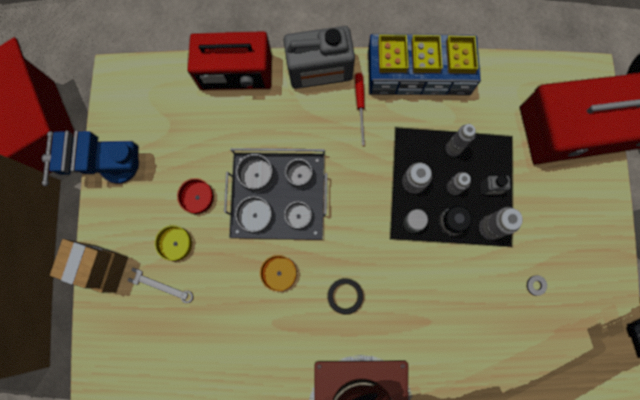

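The top view shows the rack near (278,195), with wide cups at (254,172) and (254,213) and narrow ones at (300,173) and (298,214). In the same view:
- **Cans:** tall slim cap (468,131), tall wide cap (510,217), short wide (419,175), short slim (460,182).
- **Not to be moved:** filter (456,218), bottle (497,184), jar (415,220).
- **Look-alike bowls:** red (196,196), yellow (174,243), orange (279,273).

```bash
cat > h.py <<'E'
import numpy as np, cv2
from station import manip
from scipy.optimize import minimize
from scipy.spatial.transform import Rotation as R
def cyl(x,y,r,z0,z1,n=48):
    a=np.linspace(0,2*np.pi,n,endpoint=False)
    c=np.c_[x+r*np.cos(a),y+r*np.sin(a)]
    return np.vstack([np.c_[c,np.full(n,z)] for z in (z0,z1)])
# parts: list of (r,z0,z1)
CAN=dict(can_tall_wide=[(.031,0,.136),(.026,.136,.160)],can_tall_slim=[(.021,0,.136),(.016,.136,.160)],
 can_short_wide=[(.031,0,.076),(.026,.076,.1)],can_short_slim=[(.021,0,.076),(.016,.076,.1)],oil_filter=[(.034,0,.078)])
CUP=dict(cup_back_wide=[(.045,0,.05)],cup_back_slim=[(.034,0,.05)],cup_front_wide=[(.045,0,.035)],cup_front_slim=[(.034,0,.035)])
def cam(c,st=None):
    p=manip.camera_params(c); K=np.array([[p['fx'],0,p['cx']],[0,p['fy'],p['cy']],[0,0,1]])
    if c=='wrist':
        T=np.eye(4); T[:3,:3]=R.from_euler('xyz',st['eef_rot'],degrees=True).as_matrix(); T[:3,3]=st['ee_pos']
        M=np.linalg.inv(T@p['tool_from_camera']); return K,p['D'],cv2.Rodrigues(M[:3,:3])[0],M[:3,3]
    return K,p['D'],p['rvec'],p['tvec']
def proj(P,C): return cv2.projectPoints(np.asarray(P,float).reshape(-1,3),C[2],C[3],C[0],C[1])[0].reshape(-1,2)
def sil(parts,x,y,zb,C):
    m=np.zeros((400*4,640*4),np.uint8)
    for r,a,b in parts:
        h=cv2.convexHull(proj(cyl(x,y,r,zb+a,zb+b),C).astype(np.float32))
        cv2.fillPoly(m,[np.round(h*4+1.5).astype(np.int32)],1)
    return cv2.resize(m.astype(np.float32),(640,400),interpolation=cv2.INTER_AREA)
def ray(px,z,C):
    n=cv2.undistortPoints(np.array([[px]],float),C[0],C[1])[0,0]; Rm=cv2.Rodrigues(np.array(C[2],float))[0]
    d=Rm.T@np.r_[n,1]; o=-Rm.T@np.ravel(C[3]); return (o+d*(z-o[2])/d[2])[:2]
def fit(parts,zb,obs,x0):
    def cost(v):
        s=0
        for m,C in obs:
            q=sil(parts,*v,zb,C); s+=1-np.minimum(q,m).sum()/np.maximum(q,m).sum()
        return s/len(obs)
    r=minimize(cost,x0,method='Nelder-Mead',options=dict(initial_simplex=np.array(x0)+np.array([[0,0],[.01,0],[0,.01]]),xatol=2e-4,fatol=1e-4))
    return r.x,r.fun
E
python3 - <<'E'
from h import *
for c in ("top","scene"):
    manip.read_camera(c); C=cam(c)
    for n,parts in {**CAN,**CUP,'fluid_bottle':[(.024,0,.096)]}.items():
        zb=.002 if 'cup' in n else .003; h=parts[-1][2]
        for d in manip.trace(c,n)[:6]:
            m=d['pixels'].astype(np.float32); b=np.array(d['bbox'])*[640,400,640,400]
            x0=ray(((b[0]+b[2])/2,(b[1]+b[3])/2),zb+h/2,C)
            x,f=fit(parts,zb,[(m,C)],x0)
            print(c,n,round(d['score'],2),b.round(),x.round(4),round(f,3))
E
```

```text
top can_tall_wide 0.75 [480. 206. 526. 236.] [ 0.4473 -0.3378] 0.056
top can_tall_slim 0.85 [447. 125. 477. 154.] [ 0.6568 -0.2515] 0.079
top can_short_wide 0.55 [402. 164. 432. 194.] [ 0.5675 -0.1433] 0.049
top can_short_slim 0.55 [448. 171. 470. 195.] [ 0.5554 -0.2497] 0.122
top can_short_slim 0.26 [478. 206. 521. 234.] [ 0.4504 -0.367 ] 0.541
top oil_filter 0.63 [438. 204. 473. 237.] [ 0.46   -0.2356] 0.104
top cup_back_wide 0.79 [239. 157. 273. 193.] [0.5873 0.2645] 0.044
top cup_back_wide 0.42 [236. 197. 274. 235.] [0.4791 0.2645] 0.052
top cup_back_slim 0.56 [284. 161. 313. 191.] [0.584  0.1521] 0.061
top cup_back_slim 0.52 [403. 165. 430. 193.] [ 0.5723 -0.1476] 0.06
top cup_front_wide 0.95 [260. 257. 298. 294.] [0.3337 0.2022] 0.046
top cup_front_wide 0.93 [178. 179. 215. 217.] [0.5281 0.419 ] 0.032
top cup_front_wide 0.77 [152. 226. 192. 259.] [0.4081 0.4732] 0.052
top cup_front_wide 0.76 [236. 196. 273. 232.] [0.4807 0.2673] 0.029
top cup_front_wide 0.4 [447. 124. 477. 157.] [ 0.6774 -0.2702] 0.49
top cup_front_slim 0.77 [286. 201. 313. 231.] [0.4786 0.1545] 0.035
top fluid
[... 334 characters left out ...]
] 0.356
scene oil_filter 0.7 [188. 181. 221. 212.] [ 0.4539 -0.2365] 0.307
scene oil_filter 0.47 [186. 195. 211. 232.] [ 0.5316 -0.2394] 0.598
scene cup_back_wide 0.92 [372. 191. 411. 226.] [0.583  0.2639] 0.056
scene cup_back_slim 0.82 [341. 195. 367. 225.] [0.5794 0.1528] 0.134
scene cup_front_wide 0.95 [366. 172. 400. 200.] [0.4742 0.2657] 0.225
scene cup_front_wide 0.89 [426. 156. 453. 179.] [0.4072 0.4706] 0.118
scene cup_front_wide 0.82 [422. 176. 456. 205.] [0.5321 0.417 ] 0.047
scene cup_front_wide 0.74 [336. 153. 366. 176.] [0.3336 0.2028] 0.082
scene cup_front_slim 0.87 [333. 178. 356. 200.] [0.4725 0.1555] 0.219
scene fluid_bottle 0.84 [143. 200. 172. 239.] [ 0.5557 -0.3424] 0.281
```

Candidates for the wide front cup are the grey one at (254,213), orange (279,273), red (196,196) and yellow (174,243). I choose the grey cup in the rack. The network and silhouette fits agree in both views. Next I hover over the tall wide can, which is top pixel (490,228), not the filter at (456,218).

Call:
move_arm:
  delta_pos:
    - [0.04,-0.024,0]
    - [0.04,-0.024,0]
    - [0.04,-0.024,0]
    - [0.04,-0.024,0]
    - [0.04,-0.024,0]
    - [0.04,-0.024,0]
    - [0.04,-0.024,0]
    - [0.04,-0.022,0]
    - [0,0,0]
  turn:
    - [0,0,0]
    - [0,0,0]
    - [0,0,0]
    - [0,0,0]
    - [0,0,0]
    - [0,0,0]
    - [0,0,0]
    - [0,0,0]
    - [0,0,0]
  fingers: [0.087,0.087,0.087,0.087,0.087,0.087,0.087,0.087,0.087]
  grip_force: 25

```text
clock: 2.33
ee_pos: [0.4499, -0.3341, 0.2307]
eef_rot: [-180.0, -0.1, 18.5]
force: [-0.8, -0.8, -0.5]
gripper_width: 1.002
finger_force: 0.0
```

Call:
move_arm:
  delta_pos:
    - [0,0,0]
    - [0,0,0]
    - [0,0,0]
    - [0,0,0]
    - [0,0,0]
    - [0,0,0]
    - [0,0,0]
    - [0,0,0]
    - [0,0,0]
  turn:
    - [0,0,-9]
    - [0,0,-9]
    - [0,0,-9]
    - [0,0,-9]
    - [0,0,-9]
    - [0,0,-9]
    - [0,0,-9]
    - [0,0,-9]
    - [0,0,0]
  fingers: [0.087,0.087,0.087,0.087,0.087,0.087,0.087,0.087,0.087]

```text
clock: 3.45
ee_pos: [0.4463, -0.3388, 0.2306]
eef_rot: [-180.0, 0.0, 90.0]
force: [0.2, -0.8, 0.2]
gripper_width: 1.002
finger_force: 0.0
```

```bash
cat > look.py <<'E'
# look.py tag [names...]: wrist picture with fitted outlines; z base .003 for cans, .002 cups
import sys
from h import *
st=manip.state(); im=manip.read_camera('wrist'); C=cam('wrist',st)
print(st['clock'],st['ee_pos'].round(4),st['eef_rot'].round(2),st['gripper_width'].round(3),st['joint_positions'].round(0))
for n in sys.argv[2:]:
    parts={**CAN,**CUP}[n]; zb=.002 if 'cup' in n else .003
    for d in manip.trace('wrist',n)[:3]:
        m=d['pixels'].astype(np.float32); b=np.array(d['bbox'])*[640,400,640,400]
        x,f=fit(parts,zb,[(m,C)],ray(((b[0]+b[2])/2,(b[1]+b[3])/2),zb+parts[-1][2]/2,C))
        print(n,round(d['score'],2),b.round(),x.round(4),round(f,3))
        cs,_=cv2.findContours((sil(parts,*x,zb,C)>.5).astype(np.uint8),0,1); 
        if f<.3: cv2.drawContours(im,cs,-1,(0,0,255),1)
cv2.imwrite(f'pics/{sys.argv[1]}.png',im)
E
python3 look.py w1 can_tall_wide oil_filter can_short_slim
```

```text
Traceback (most recent call last):
  File "look.py", line 5, in <module>
    print(st['clock'],st['ee_pos'].round(4),st['eef_rot'].round(2),st['gripper_width'].round(3),st['joint_positions'].round(0))
                                                                   ^^^^^^^^^^^^^^^^^^^^^^^^^
AttributeError: 'float' object has no attribute 'round'
```

```bash
sed -i "s/st\['gripper_width'\].round(3)/round(st['gripper_width'],3)/" look.py
python3 look.py w1 can_tall_wide oil_filter can_short_slim
```

```text
3.5 [ 0.4465 -0.3386  0.2306] [-1.800e+02  1.000e-02  8.982e+01] 1.0 [ 48.  10. -17.  96.   3.  75.  30.]
can_tall_wide 0.84 [279. 155. 354. 245.] [ 0.4452 -0.3371] 0.054
oil_filter 0.93 [296.  55. 365. 127.] [ 0.4581 -0.2383] 0.088
can_short_slim 0.67 [385.  83. 444. 127.] [ 0.5491 -0.2493] 0.109
can_short_slim 0.46 [391.   1. 473.  44.] [ 0.5654 -0.156 ] 0.204
```

View pics/w1.png

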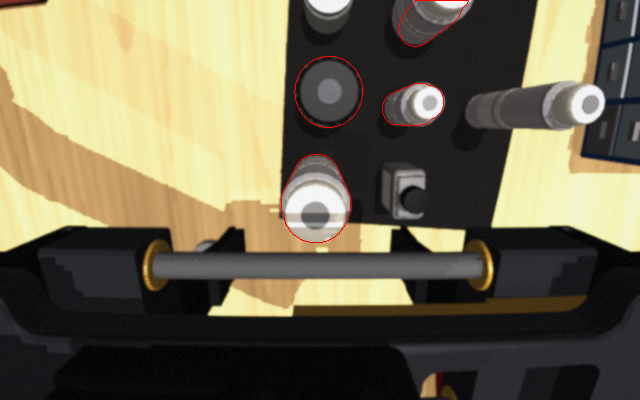

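The picture shows the tall wide can between the jaws at (316,200), with the filter at (329,92), the bottle at (405,195), the short slim can at (415,105) and the tall slim can at (530,105). The choice is confirmed, so I descend, grip and lift.

Call:
move_arm:
  delta_pos:
    - [0.001,0,0.02]
    - [0,0,0.02]
    - [0,0,0.02]
    - [0,0,0.02]
    - [0,0,0.02]
    - [0,0,0.016]
    - [0,0,0]
    - [0,0,0]
    - [0,0,0]
    - [0,0,0]
    - [0,0,0]
    - [0,0,0]
  turn:
    - [0,0,0]
    - [0,0,0]
    - [0,0,0]
    - [0,0,0]
    - [0,0,0]
    - [0,0,0]
    - [0,0,0]
    - [0,0,0]
    - [0,0,0]
    - [0,0,0]
    - [0,0,0]
    - [0,0,0]
  fingers: [0.087,0.087,0.087,0.087,0.087,0.087,0.087,0.087,0.05,0.05,0.05,0.05]
  grip_force: 25

```text
clock: 5.2
ee_pos: [0.4467, -0.3371, 0.1147]
eef_rot: [-180.0, 0.0, 90.1]
force: [-2.2, 0.2, 3.0]
gripper_width: 0.709
finger_force: 24.9
```

Call:
move_arm:
  delta_pos:
    - [0,0,-0.01]
    - [0,0,-0.02]
    - [0,0,-0.03]
    - [0,0,-0.03]
    - [0,0,-0.03]
    - [0,0,-0.02]
    - [0.02,0.005,0]
    - [0.035,0.008,0]
    - [0.04,0.01,0]
    - [0.04,0.01,0]
    - [0.04,0.01,0]
    - [0.04,0.01,0]
  turn:
    - [0,0,0]
    - [0,0,0]
    - [0,0,0]
    - [0,0,0]
    - [0,0,0]
    - [0,0,0]
    - [0,0,0]
    - [0,0,0]
    - [0,0,0]
    - [0,0,0]
    - [0,0,0]
    - [0,0,0]
  fingers: [0.05,0.05,0.05,0.05,0.05,0.05,0.05,0.05,0.05,0.05,0.05,0.05]

```text
clock: 6.7
ee_pos: [0.4993, -0.119, 0.2537]
eef_rot: [-179.9, -0.0, 90.2]
force: [0.8, -0.5, -4.6]
gripper_width: 0.705
finger_force: 24.9
```

Call:
move_arm:
  delta_pos:
    - [0.04,0.01,0]
    - [0.04,0.01,0]
    - [0.04,0.01,0]
    - [0.04,0.01,0]
    - [0.04,0.01,0]
    - [0.04,0.01,0]
    - [0.04,0.008,0]
    - [0.04,0.008,0]
    - [0.035,0.005,0]
    - [0.02,0.005,0]
    - [0,0,0]
    - [0,0,0]
  turn:
    - [0,0,0]
    - [0,0,0]
    - [0,0,0]
    - [0,0,0]
    - [0,0,0]
    - [0,0,0]
    - [0,0,0]
    - [0,0,0]
    - [0,0,0]
    - [0,0,0]
    - [0,0,0]
    - [0,0,0]
  fingers: [0.05,0.05,0.05,0.05,0.05,0.05,0.05,0.05,0.05,0.05,0.05,0.05]

```text
clock: 8.2
ee_pos: [0.5851, 0.2522, 0.2542]
eef_rot: [-180.0, 0.1, 90.0]
force: [0.3, -0.0, -5.8]
gripper_width: 0.706
finger_force: 24.9
```

```bash
python3 look.py w2 cup_back_wide cup_back_slim; python3 - <<'E'
from h import *
cv2.imwrite('pics/s2.png',np.hstack([cv2.resize(manip.read_camera('scene')[80:280,200:500],(600,400))]))
E
```

```text
8.2 [0.5851 0.2522 0.2542] [-1.7997e+02  6.0000e-02  9.0040e+01] 0.706 [  3.  22. -40.  82.  14.  81. -37.]
cup_back_wide 0.63 [280. 131. 353. 186.] [0.5852 0.266 ] 0.375
```

View pics/w2.png

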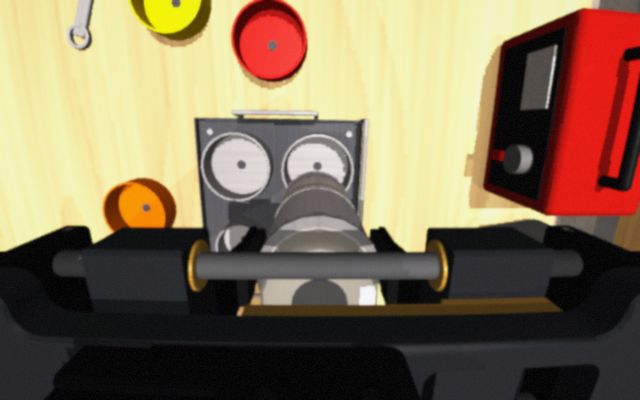

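View pics/s2.png

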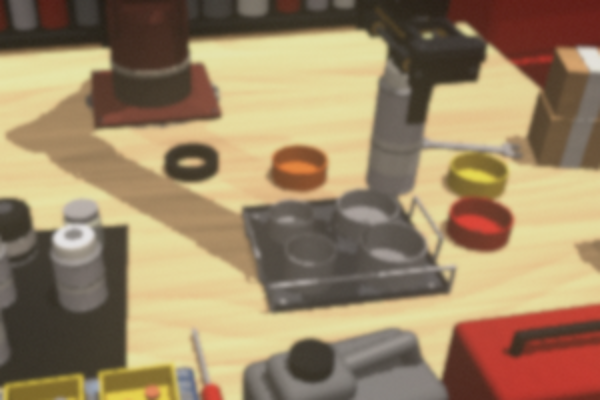

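The wrist view shows the back wide cup's centre dot at (317,166), the front wide cup's at (241,164), and the gripped can upright. I'll turn the dots into positions.

```bash
python3 - <<'E'
from h import *
C=cam('wrist',manip.state())
for p in ((317.5,166),(241,164.5)): print(ray(p,.005,C))
C=cam('top')
im=cv2.imread('pics/top0.png')
for x,y in ((.586,.2645),(.584,.1525),(.480,.2665),(.478,.1545)):
    u=proj([x,y,.005],C)[0]; print(u.round(1))
    cv2.circle(im,(int(u[0]*8),int(u[1]*8)),6,(0,0,255),-1,shift=3)
cv2.imwrite('pics/t_cups.png',cv2.resize(im[145:245,220:340],(720,600),interpolation=cv2.INTER_CUBIC))
E
```

```text
[0.58607068 0.26484927]
[0.47931837 0.26723341]
[256.5 175.2]
[299.5 175.7]
[254.8 215.6]
[298.4 216.2]
```

View pics/t_cups.png

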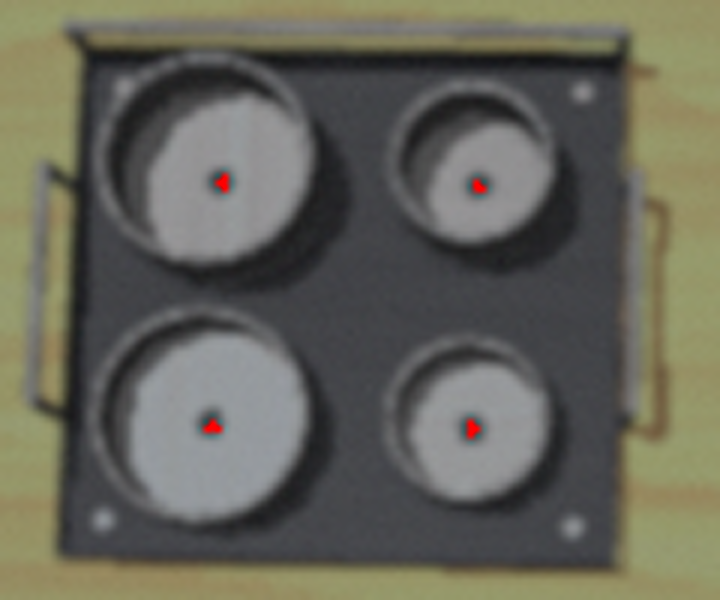

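The four predicted cup centres fall on the centre dots to about 1 px, and the wrist camera agrees within 1 mm. I shift the can over the centre and lower it.

Call:
move_arm:
  delta_pos:
    - [0.0125,0.001,0]
    - [0,0,0.01]
    - [0,0,0.02]
    - [0,0,0.02]
    - [0,0,0.02]
    - [0,0,0.02]
    - [0,0,0.02]
    - [0,0,0.015]
    - [0,0,0.007]
    - [0,0,0.004]
    - [0,0,0]
    - [0,0,0]
  turn:
    - [0,0,0]
    - [0,0,0]
    - [0,0,0]
    - [0,0,0]
    - [0,0,0]
    - [0,0,0]
    - [0,0,0]
    - [0,0,0]
    - [0,0,0]
    - [0,0,0]
    - [0,0,0]
    - [0,0,0]
  fingers: [0.05,0.05,0.05,0.05,0.05,0.05,0.05,0.05,0.05,0.05,0.05,0.05]

```text
clock: 9.9
ee_pos: [0.5864, 0.2661, 0.1192]
eef_rot: [179.9, -0.0, 90.1]
force: [-0.4, -0.3, -5.1]
gripper_width: 0.706
finger_force: 24.9
```

Call:
move_arm:
  delta_pos:
    - [-0.001,0,0.002]
    - [0,0,0.0015]
    - [0,0,0]
  turn:
    - [0,0,0]
    - [0,0,0]
    - [0,0,0]
  fingers: [0.05,0.05,0.05]

```text
clock: 10.28
ee_pos: [0.5864, 0.2655, 0.1168]
eef_rot: [179.9, -0.0, 90.1]
force: [-4.2, -1.0, 6.8]
gripper_width: 0.704
finger_force: 25.0
```

Call:
move_arm:
  delta_pos:
    - [0,0,0]
    - [0,0,0]
    - [0,0,0]
    - [0,0,0]
    - [0,0,-0.02]
    - [0,0,-0.03]
    - [0,0,-0.03]
    - [0,0,-0.03]
    - [0,0,-0.02]
    - [-0.02,0.003,0]
    - [-0.04,0.006,0]
    - [-0.04,0.006,0]
  turn:
    - [0,0,0]
    - [0,0,0]
    - [0,0,0]
    - [0,0,0]
    - [0,0,0]
    - [0,0,0]
    - [0,0,0]
    - [0,0,0]
    - [0,0,0]
    - [0,0,0]
    - [0,0,0]
    - [0,0,0]
  fingers: [0.087,0.087,0.087,0.087,0.087,0.087,0.087,0.087,0.087,0.087,0.087,0.087]

```text
clock: 11.78
ee_pos: [0.601, 0.1619, 0.2436]
eef_rot: [-179.9, 0.1, 90.1]
force: [0.2, -0.8, 0.4]
gripper_width: 0.999
finger_force: 0.0
```

Call:
move_arm:
  delta_pos:
    - [-0.04,0.006,0]
    - [-0.04,0.006,0]
    - [-0.04,0.006,0]
    - [-0.04,0.006,0]
    - [-0.04,0.006,0]
    - [-0.04,0.006,0]
    - [-0.04,0.006,0]
    - [-0.04,0.006,0]
    - [-0.04,0.006,0]
    - [-0.035,0.005,0]
    - [-0.02,0.003,0]
    - [0,0,0]
  turn:
    - [0,0,0]
    - [0,0,0]
    - [0,0,0]
    - [0,0,0]
    - [0,0,0]
    - [0,0,0]
    - [0,0,0]
    - [0,0,0]
    - [0,0,0]
    - [0,0,0]
    - [0,0,0]
    - [0,0,0]
  fingers: [0.087,0.087,0.087,0.087,0.087,0.087,0.087,0.087,0.087,0.087,0.087,0.087]

```text
clock: 13.28
ee_pos: [0.663, -0.252, 0.2438]
eef_rot: [-179.9, -0.0, 89.9]
force: [-0.2, -0.1, -0.1]
gripper_width: 1.0
finger_force: 0.0
```

```bash
python3 look.py w3 can_tall_slim can_short_wide; python3 - <<'E'
from h import *
C=cam('top'); manip.read_camera('top')
for n in ('can_tall_wide','can_short_wide'):
  for d in manip.trace('top',n)[:3]:
    b=np.array(d['bbox'])*[640,400,640,400]; zb=.005 if b[0]<400 and 'tall' in n else .003
    x,f=fit(CAN[n],zb,[(d['pixels'].astype(np.float32),C)],ray(((b[0]+b[2])/2,(b[1]+b[3])/2),.08,C)); print(n,b.round(),x.round(4),round(f,3))
E
```

```text
13.275 [ 0.663  -0.252   0.2438] [-1.799e+02 -2.000e-02  8.993e+01] 1.0 [ 36.  29. -29.  72.  13.  83.   9.]
can_tall_slim 0.6 [288. 161. 332. 226.] [ 0.6561 -0.2507] 0.06
can_short_wide 0.71 [193.  56. 264. 118.] [ 0.5678 -0.1445] 0.06
can_tall_wide [234. 150. 269. 185.] [0.5868 0.2623] 0.062
can_tall_wide [446. 173. 469. 194.] [ 0.5312 -0.226 ] 0.612
can_tall_wide [448. 126. 474. 154.] [ 0.6483 -0.2357] 0.553
can_short_wide [403. 162. 433. 192.] [ 0.5677 -0.1444] 0.083
```

View pics/w3.png

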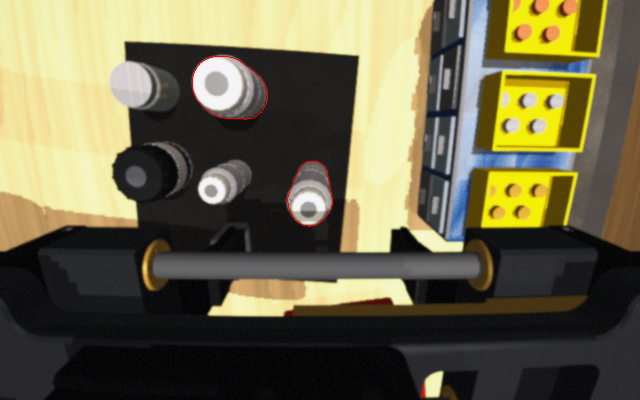

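The tall slim can sits at (309,193) between the jaws, and the tall wide can measures within 3 mm of its cup centre. I grip the slim one next.

Call:
move_arm:
  delta_pos:
    - [0.001,-0.006,0]
    - [0,0,0.02]
    - [0,0,0.025]
    - [0,0,0.025]
    - [0,0,0.025]
    - [0,0,0.02]
    - [0,0,0.014]
    - [0,0,0]
    - [0,0,0]
    - [0,0,0]
    - [0,0,0]
    - [0,0,0]
  turn:
    - [0,0,0]
    - [0,0,0]
    - [0,0,0]
    - [0,0,0]
    - [0,0,0]
    - [0,0,0]
    - [0,0,0]
    - [0,0,0]
    - [0,0,0]
    - [0,0,0]
    - [0,0,0]
    - [0,0,0]
  fingers: [0.087,0.087,0.087,0.087,0.087,0.087,0.087,0.087,0.087,0.03,0.03,0.03]
  grip_force: 20

```text
clock: 15.08
ee_pos: [0.658, -0.249, 0.1164]
eef_rot: [180.0, 0.0, 90.1]
force: [0.3, 0.3, -0.6]
gripper_width: 0.742
finger_force: 0.0
```

Call:
move_arm:
  delta_pos:
    - [0,0,0]
    - [0,0,0]
    - [0,0,0]
  turn:
    - [0,0,0]
    - [0,0,0]
    - [0,0,0]
  fingers: [0.03,0.03,0.03]

```text
clock: 15.45
ee_pos: [0.6577, -0.249, 0.116]
eef_rot: [-180.0, -0.0, 90.1]
force: [-0.6, -0.2, -0.0]
gripper_width: 0.48
finger_force: 19.9
```

Call:
move_arm:
  delta_pos:
    - [0,0,-0.01]
    - [0,0,-0.02]
    - [0,0,-0.03]
    - [0,0,-0.03]
    - [0,0,-0.03]
    - [0,0,-0.01]
    - [0.02,-0.004,0]
    - [0.035,-0.006,0]
    - [0.04,-0.008,0]
    - [0.04,-0.008,0]
    - [0.04,-0.008,0]
    - [0.04,-0.008,0]
  turn:
    - [0,0,0]
    - [0,0,0]
    - [0,0,0]
    - [0,0,0]
    - [0,0,0]
    - [0,0,0]
    - [0,0,0]
    - [0,0,0]
    - [0,0,0]
    - [0,0,0]
    - [0,0,0]
    - [0,0,0]
  fingers: [0.03,0.03,0.03,0.03,0.03,0.03,0.03,0.03,0.03,0.03,0.03,0.03]

```text
clock: 16.95
ee_pos: [0.6139, -0.0314, 0.2447]
eef_rot: [-179.9, -0.0, 90.2]
force: [0.6, 0.4, -3.0]
gripper_width: 0.476
finger_force: 19.9
```

Call:
move_arm:
  delta_pos:
    - [0.04,-0.008,0]
    - [0.04,-0.008,0]
    - [0.04,-0.008,0]
    - [0.035,-0.005,0]
    - [0.025,-0.003,0]
    - [0.008,0,0]
    - [0,0,0]
    - [0,0,0]
  turn:
    - [0,0,0]
    - [0,0,0]
    - [0,0,0]
    - [0,0,0]
    - [0,0,0]
    - [0,0,0]
    - [0,0,0]
    - [0,0,0]
  fingers: [0.03,0.03,0.03,0.03,0.03,0.03,0.03,0.03]

```text
clock: 17.95
ee_pos: [0.5834, 0.1524, 0.2457]
eef_rot: [-180.0, 0.0, 90.0]
force: [1.0, -0.6, -2.5]
gripper_width: 0.477
finger_force: 19.9
```

Call:
move_arm:
  delta_pos:
    - [0.0015,0.001,0]
    - [0,0,0.01]
    - [0,0,0.02]
    - [0,0,0.02]
    - [0,0,0.02]
    - [0,0,0.02]
    - [0,0,0.02]
    - [0,0,0.01]
    - [0,0,0.004]
    - [0,0,0.002]
    - [0,0,0]
    - [0,0,0]
  turn:
    - [0,0,0]
    - [0,0,0]
    - [0,0,0]
    - [0,0,0]
    - [0,0,0]
    - [0,0,0]
    - [0,0,0]
    - [0,0,0]
    - [0,0,0]
    - [0,0,0]
    - [0,0,0]
    - [0,0,0]
  fingers: [0.03,0.03,0.03,0.03,0.03,0.03,0.03,0.03,0.03,0.03,0.03,0.03]

```text
clock: 19.45
ee_pos: [0.5845, 0.1554, 0.1206]
eef_rot: [180.0, -0.0, 90.1]
force: [0.1, 0.4, -2.6]
gripper_width: 0.479
finger_force: 19.9
```

Call:
move_arm:
  delta_pos:
    - [-0.001,0,0.0015]
    - [0,0,0.0015]
    - [0,0,0]
  turn:
    - [0,0,0]
    - [0,0,0]
    - [0,0,0]
  fingers: [0.03,0.03,0.03]

```text
clock: 19.82
ee_pos: [0.5845, 0.1546, 0.1179]
eef_rot: [180.0, -0.0, 90.1]
force: [-2.0, -0.4, 5.4]
gripper_width: 0.478
finger_force: 19.9
```

Call:
move_arm:
  delta_pos:
    - [0,0,0]
    - [0,0,0]
    - [0,0,0]
    - [0,0,0]
    - [0,0,-0.02]
    - [0,0,-0.03]
    - [0,0,-0.03]
    - [0,0,-0.03]
    - [0,0,-0.02]
    - [-0.02,-0.001,0]
    - [-0.04,-0.002,0]
    - [-0.04,-0.002,0]
  turn:
    - [0,0,0]
    - [0,0,0]
    - [0,0,0]
    - [0,0,0]
    - [0,0,0]
    - [0,0,0]
    - [0,0,0]
    - [0,0,0]
    - [0,0,0]
    - [0,0,0]
    - [0,0,0]
    - [0,0,0]
  fingers: [0.075,0.075,0.075,0.075,0.075,0.075,0.075,0.075,0.087,0.087,0.087,0.087]

```text
clock: 21.32
ee_pos: [0.5792, 0.0535, 0.2476]
eef_rot: [180.0, -0.0, 90.1]
force: [-1.1, -0.6, -0.7]
gripper_width: 0.999
finger_force: 0.0
```

Call:
move_arm:
  delta_pos:
    - [-0.04,-0.002,0]
    - [-0.04,-0.002,0]
    - [-0.04,-0.002,0]
    - [-0.04,-0.002,0]
    - [-0.03,-0.002,0]
    - [-0.01,-0.002,0]
    - [0,0,0]
    - [0,0,0]
  turn:
    - [0,0,0]
    - [0,0,0]
    - [0,0,0]
    - [0,0,0]
    - [0,0,0]
    - [0,0,0]
    - [0,0,-9]
    - [0,0,-9]
  fingers: [0.087,0.087,0.087,0.087,0.087,0.087,0.087,0.087]

```text
clock: 22.32
ee_pos: [0.5678, -0.1441, 0.2474]
eef_rot: [180.0, -0.0, 108.5]
force: [-0.3, 0.7, -0.5]
gripper_width: 0.999
finger_force: 0.0
```

Call:
move_arm:
  delta_pos:
    - [0,0,0]
    - [0,0,0]
    - [0,0,0]
    - [0,0,0]
    - [0,0,0]
    - [0,0,0]
    - [0,0,0]
    - [0,0,0]
    - [0,0,0]
  turn:
    - [0,0,-9]
    - [0,0,-9]
    - [0,0,-9]
    - [0,0,-9]
    - [0,0,-9]
    - [0,0,-9]
    - [0,0,-9]
    - [0,0,-9]
    - [0,0,0]
  fingers: [0.087,0.087,0.087,0.087,0.087,0.087,0.087,0.087,0.087]

```text
clock: 23.45
ee_pos: [0.5679, -0.1443, 0.2473]
eef_rot: [180.0, 0.0, -179.9]
force: [-0.5, -0.2, -0.1]
gripper_width: 0.997
finger_force: 0.0
```

```bash
python3 look.py w4 can_short_wide can_short_slim; python3 - <<'E'
from h import *
C=cam('top'); im=manip.read_camera('top')
for n in ('can_tall_wide','can_tall_slim'):
  for d in manip.trace('top',n)[:2]:
    b=np.array(d['bbox'])*[640,400,640,400]
    x,f=fit(CAN[n],.005,[(d['pixels'].astype(np.float32),C)],ray(((b[0]+b[2])/2,(b[1]+b[3])/2),.08,C)); print(n,b.round(),x.round(4),round(f,3))
a=cv2.resize(im[130:250,210:350],(560,480)); w=cv2.imread('pics/w4.png')
cv2.imwrite('pics/v4.png',cv2.resize(np.vstack([cv2.resize(w,(560,350)),a]),(404,598)))
E
```

```text
23.45 [ 0.5679 -0.1443  0.2473] [ 1.7997e+02  1.0000e-02 -1.7987e+02] 0.997 [ 45.  16. -43.  90.  11.  78.  92.]
can_short_wide 0.76 [293. 154. 347. 213.] [ 0.5651 -0.1436] 0.054
can_short_wide 0.27 [512.  81. 579. 136.] [0.4803 0.1165] 0.383
can_short_slim 0.88 [205. 149. 257. 193.] [ 0.5507 -0.2478] 0.07
can_tall_wide [236. 148. 270. 186.] [0.5882 0.2633] 0.078
can_tall_slim [288. 154. 308. 184.] [0.5836 0.1502] 0.075
```

View pics/v4.png

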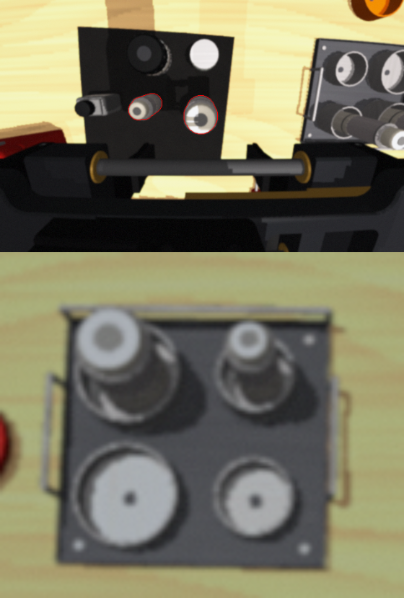

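Both tall cans stand upright in their back cups, at (110,350) and (250,350) in the composite, within 3 mm of centre. The short wide can is at (200,113) between the jaws. I pick it.

Call:
move_arm:
  delta_pos:
    - [0.001,0,0.01]
    - [0,0,0.025]
    - [0,0,0.025]
    - [0,0,0.025]
    - [0,0,0.025]
    - [0,0,0.025]
    - [0,0,0.025]
    - [0,0,0.02]
    - [0,0,0.013]
    - [0,0,0]
    - [0,0,0]
    - [0,0,0]
  turn:
    - [0,0,0]
    - [0,0,0]
    - [0,0,0]
    - [0,0,0]
    - [0,0,0]
    - [0,0,0]
    - [0,0,0]
    - [0,0,0]
    - [0,0,0]
    - [0,0,0]
    - [0,0,0]
    - [0,0,0]
  fingers: [0.087,0.087,0.087,0.087,0.087,0.087,0.087,0.087,0.087,0.087,0.087,0.05]
  grip_force: 20

```text
clock: 25.25
ee_pos: [0.5673, -0.1458, 0.055]
eef_rot: [-180.0, 0.1, -179.9]
force: [-0.1, -0.3, 1.2]
gripper_width: 0.947
finger_force: 0.0
```

Call:
move_arm:
  delta_pos:
    - [0,0,0]
    - [0,0,0]
    - [0,0,0]
    - [0,0,0]
  turn:
    - [0,0,0]
    - [0,0,0]
    - [0,0,0]
    - [0,0,0]
  fingers: [0.05,0.05,0.05,0.05]

```text
clock: 25.75
ee_pos: [0.5669, -0.1453, 0.0543]
eef_rot: [180.0, 0.0, -179.9]
force: [-1.2, 1.8, 4.5]
gripper_width: 0.711
finger_force: 20.0
```

Call:
move_arm:
  delta_pos:
    - [0,0,-0.01]
    - [0,0,-0.02]
    - [0,0,-0.03]
    - [0,0,-0.03]
    - [0,0,-0.03]
    - [0,0,-0.01]
    - [0.012,0.02,0]
    - [0.018,0.035,0]
    - [0.02,0.04,0]
    - [0.02,0.04,0]
    - [0.017,0.04,0]
    - [0,0.04,0]
  turn:
    - [0,0,0]
    - [0,0,0]
    - [0,0,0]
    - [0,0,0]
    - [0,0,0]
    - [0,0,0]
    - [0,0,0]
    - [0,0,0]
    - [0,0,0]
    - [0,0,0]
    - [0,0,0]
    - [0,0,0]
  fingers: [0.05,0.05,0.05,0.05,0.05,0.05,0.05,0.05,0.05,0.05,0.05,0.05]

```text
clock: 27.25
ee_pos: [0.4779, 0.07, 0.1839]
eef_rot: [-179.9, -0.0, -179.9]
force: [0.4, 0.1, -2.7]
gripper_width: 0.709
finger_force: 20.0
```

Call:
move_arm:
  delta_pos:
    - [0,0.04,0]
    - [0,0.04,0]
    - [0,0.04,0]
    - [0,0.035,0]
    - [0,0.025,0]
    - [0,0.015,0]
    - [0,0,0]
    - [0,0,0]
  turn:
    - [0,0,0]
    - [0,0,0]
    - [0,0,0]
    - [0,0,0]
    - [0,0,0]
    - [0,0,0]
    - [0,0,0]
    - [0,0,0]
  fingers: [0.05,0.05,0.05,0.05,0.05,0.05,0.05,0.05]

```text
clock: 28.25
ee_pos: [0.4793, 0.2629, 0.1839]
eef_rot: [-179.9, -0.0, -180.0]
force: [-0.3, -0.3, -2.6]
gripper_width: 0.708
finger_force: 20.0
```

Call:
move_arm:
  delta_pos:
    - [0,0.004,0]
    - [0,0,0.01]
    - [0,0,0.02]
    - [0,0,0.02]
    - [0,0,0.02]
    - [0,0,0.02]
    - [0,0,0.02]
    - [0,0,0.008]
    - [0,0,0.005]
    - [0,0,0.002]
    - [0,0,0]
    - [0,0,0]
  turn:
    - [0,0,0]
    - [0,0,0]
    - [0,0,0]
    - [0,0,0]
    - [0,0,0]
    - [0,0,0]
    - [0,0,0]
    - [0,0,0]
    - [0,0,0]
    - [0,0,0]
    - [0,0,0]
    - [0,0,0]
  fingers: [0.05,0.05,0.05,0.05,0.05,0.05,0.05,0.05,0.05,0.05,0.05,0.05]

```text
clock: 29.75
ee_pos: [0.4793, 0.2683, 0.0595]
eef_rot: [180.0, 0.0, -179.9]
force: [0.3, 0.3, -2.1]
gripper_width: 0.707
finger_force: 20.0
```

Call:
move_arm:
  delta_pos:
    - [0,-0.001,0.0015]
    - [0,0,0.002]
    - [0,0,0]
  turn:
    - [0,0,0]
    - [0,0,0]
    - [0,0,0]
  fingers: [0.05,0.05,0.05]

```text
clock: 30.12
ee_pos: [0.4793, 0.2671, 0.0563]
eef_rot: [-180.0, 0.0, -179.9]
force: [-2.4, -2.0, 8.0]
gripper_width: 0.703
finger_force: 20.0
```

Call:
move_arm:
  delta_pos:
    - [0,0,0]
    - [0,0,0]
    - [0,0,0]
    - [0,0,0]
    - [0,0,-0.02]
    - [0,0,-0.03]
    - [0,0,-0.03]
    - [0,0,-0.03]
    - [0,0,-0.03]
    - [0,-0.02,0]
    - [0,-0.04,0]
    - [0,-0.04,0]
  turn:
    - [0,0,0]
    - [0,0,0]
    - [0,0,0]
    - [0,0,0]
    - [0,0,0]
    - [0,0,0]
    - [0,0,0]
    - [0,0,0]
    - [0,0,0]
    - [0,0,0]
    - [0,0,0]
    - [0,0,0]
  fingers: [0.08,0.08,0.08,0.08,0.08,0.08,0.08,0.08,0.08,0.08,0.08,0.08]

```text
clock: 31.62
ee_pos: [0.4791, 0.1668, 0.1969]
eef_rot: [180.0, 0.1, -179.8]
force: [1.3, -0.0, -0.6]
gripper_width: 0.92
finger_force: 0.0
```

Call:
move_arm:
  delta_pos:
    - [0,-0.04,0]
    - [0,-0.04,0]
    - [0,-0.04,0]
    - [0,-0.04,0]
    - [-0.01,-0.04,0]
    - [-0.01,-0.04,0]
    - [-0.013,-0.04,0]
    - [-0.013,-0.04,0]
    - [-0.015,-0.04,0]
    - [-0.012,-0.035,0]
    - [0,-0.02,0]
    - [0,0,0]
  turn:
    - [0,0,0]
    - [0,0,0]
    - [0,0,0]
    - [0,0,0]
    - [0,0,0]
    - [0,0,0]
    - [0,0,0]
    - [0,0,0]
    - [0,0,0]
    - [0,0,0]
    - [0,0,0]
    - [0,0,0]
  fingers: [0.062,0.062,0.062,0.062,0.062,0.062,0.062,0.062,0.062,0.062,0.062,0.062]

```text
clock: 33.12
ee_pos: [0.5524, -0.2485, 0.196]
eef_rot: [180.0, 0.0, 180.0]
force: [0.8, 0.2, 0.0]
gripper_width: 0.712
finger_force: 0.0
```

```bash
python3 look.py w5 can_short_slim oil_filter; python3 - <<'E'
from h import *
C=cam('top'); im=manip.read_camera('top')
for n in ('can_short_wide','can_short_slim'):
  for d in manip.trace('top',n)[:3]:
    b=np.array(d['bbox'])*[640,400,640,400]
    x,f=fit(CAN[n],.005 if b[0]<400 else .003,[(d['pixels'].astype(np.float32),C)],ray(((b[0]+b[2])/2,(b[1]+b[3])/2),.08,C)); print(n,b.round(),x.round(4),round(f,3))
E
```

```text
33.125 [ 0.5524 -0.2485  0.196 ] [1.7998e+02 1.0000e-02 1.7999e+02] 0.712 [ 52.  20. -40.  91.  13.  74. 100.]
can_short_slim 0.92 [295. 167. 337. 219.] [ 0.5513 -0.2492] 0.061
oil_filter 0.94 [292.  53. 369. 137.] [ 0.4603 -0.2372] 0.095
can_short_wide [238. 200. 266. 231.] [0.4803 0.2659] 0.057
can_short_slim [444. 180. 467. 194.] [ 0.5515 -0.25  ] 0.317
```

View pics/w5.png

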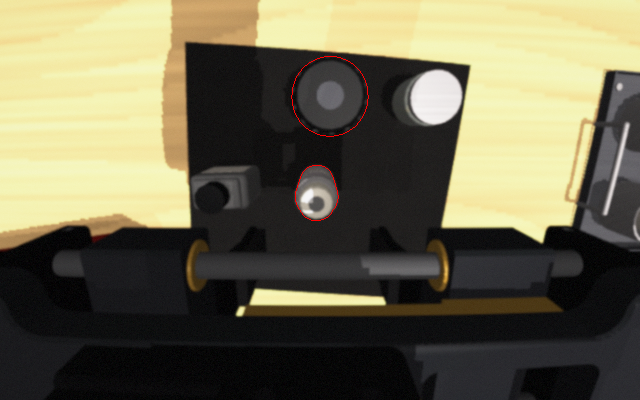

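The short slim can sits at (316,195) between the jaws. The bottle's near edge is at (258,188) and the filter at (330,95), both clear of the fingers. The short wide can is placed within 2 mm.

Call:
move_arm:
  delta_pos:
    - [0,-0.0005,0.01]
    - [0,0,0.02]
    - [0,0,0.025]
    - [0,0,0.025]
    - [0,0,0.025]
    - [0,0,0.02]
    - [0,0,0.015]
    - [0,0,0.003]
    - [0,0,0]
    - [0,0,0]
    - [0,0,0]
    - [0,0,0]
  turn:
    - [0,0,0]
    - [0,0,0]
    - [0,0,0]
    - [0,0,0]
    - [0,0,0]
    - [0,0,0]
    - [0,0,0]
    - [0,0,0]
    - [0,0,0]
    - [0,0,0]
    - [0,0,0]
    - [0,0,0]
  fingers: [0.062,0.062,0.062,0.062,0.062,0.062,0.062,0.062,0.062,0.062,0.03,0.03]
  grip_force: 15

```text
clock: 34.92
ee_pos: [0.553, -0.2483, 0.0529]
eef_rot: [-180.0, 0.0, -179.9]
force: [-0.1, -0.1, 0.8]
gripper_width: 0.564
finger_force: 0.0
```

Call:
move_arm:
  delta_pos:
    - [0,0,0]
    - [0,0,0]
    - [0,0,0]
    - [0,0,0]
  turn:
    - [0,0,0]
    - [0,0,0]
    - [0,0,0]
    - [0,0,0]
  fingers: [0.03,0.03,0.03,0.03]

```text
clock: 35.42
ee_pos: [0.553, -0.2484, 0.0527]
eef_rot: [-180.0, 0.0, -179.9]
force: [-0.8, -1.7, 2.3]
gripper_width: 0.48
finger_force: 14.9
```

Call:
move_arm:
  delta_pos:
    - [0,0,-0.01]
    - [0,0,-0.02]
    - [0,0,-0.03]
    - [0,0,-0.03]
    - [0,0,-0.03]
    - [0,0,-0.01]
    - [0.01,0.02,0]
    - [0.015,0.035,0]
    - [0.015,0.04,0]
    - [0.015,0.04,0]
    - [0.014,0.04,0]
    - [0.005,0.04,0]
  turn:
    - [0,0,0]
    - [0,0,0]
    - [0,0,0]
    - [0,0,0]
    - [0,0,0]
    - [0,0,0]
    - [0,0,0]
    - [0,0,0]
    - [0,0,0]
    - [0,0,0]
    - [0,0,0]
    - [0,0,0]
  fingers: [0.03,0.03,0.03,0.03,0.03,0.03,0.03,0.03,0.03,0.03,0.03,0.03]

```text
clock: 36.92
ee_pos: [0.4774, -0.0321, 0.1823]
eef_rot: [-180.0, -0.0, -179.9]
force: [1.6, 0.4, -1.3]
gripper_width: 0.477
finger_force: 14.9
```

Call:
move_arm:
  delta_pos:
    - [0,0.04,0]
    - [0,0.04,0]
    - [0,0.04,0]
    - [0,0.035,0]
    - [0,0.023,0]
    - [0,0.01,0]
    - [0,0,0]
    - [0,0,0]
  turn:
    - [0,0,0]
    - [0,0,0]
    - [0,0,0]
    - [0,0,0]
    - [0,0,0]
    - [0,0,0]
    - [0,0,0]
    - [0,0,0]
  fingers: [0.03,0.03,0.03,0.03,0.03,0.03,0.03,0.03]

```text
clock: 37.92
ee_pos: [0.4783, 0.1535, 0.1824]
eef_rot: [-180.0, -0.0, -180.0]
force: [-0.1, -0.3, -2.1]
gripper_width: 0.48
finger_force: 14.9
```

Call:
move_arm:
  delta_pos:
    - [0,0.001,0]
    - [0,0,0.01]
    - [0,0,0.02]
    - [0,0,0.02]
    - [0,0,0.02]
    - [0,0,0.02]
    - [0,0,0.02]
    - [0,0,0.008]
    - [0,0,0.005]
    - [0,0,0.0025]
    - [0,0,0]
    - [0,0,0]
  turn:
    - [0,0,0]
    - [0,0,0]
    - [0,0,0]
    - [0,0,0]
    - [0,0,0]
    - [0,0,0]
    - [0,0,0]
    - [0,0,0]
    - [0,0,0]
    - [0,0,0]
    - [0,0,0]
    - [0,0,0]
  fingers: [0.03,0.03,0.03,0.03,0.03,0.03,0.03,0.03,0.03,0.03,0.03,0.03]

```text
clock: 39.42
ee_pos: [0.4785, 0.1558, 0.0575]
eef_rot: [180.0, 0.0, -179.9]
force: [0.3, 0.5, -2.0]
gripper_width: 0.479
finger_force: 14.9
```

Call:
move_arm:
  delta_pos:
    - [0,0,0.0015]
    - [0,0,0.001]
    - [0,0,0]
  turn:
    - [0,0,0]
    - [0,0,0]
    - [0,0,0]
  fingers: [0.03,0.03,0.03]

```text
clock: 39.8
ee_pos: [0.4784, 0.1556, 0.0547]
eef_rot: [-180.0, 0.0, -179.9]
force: [0.2, -0.2, 0.3]
gripper_width: 0.477
finger_force: 14.9
```

Contact is just beginning (force −2 → +0.3 N), so I'll lower slightly more, release and rise clear.

Call:
move_arm:
  delta_pos:
    - [0,-0.0005,0.0007]
    - [0,0,0]
    - [0,0,0]
    - [0,0,0]
    - [0,0,0]
    - [0,0,0]
    - [0,0,-0.02]
    - [0,0,-0.03]
    - [0,0,-0.03]
    - [0,0,-0.03]
    - [0,0,-0.03]
    - [0,0,0]
  turn:
    - [0,0,0]
    - [0,0,0]
    - [0,0,0]
    - [0,0,0]
    - [0,0,0]
    - [0,0,0]
    - [0,0,0]
    - [0,0,0]
    - [0,0,0]
    - [0,0,0]
    - [0,0,0]
    - [0,0,0]
  fingers: [0.03,0.03,0.065,0.065,0.065,0.065,0.065,0.065,0.065,0.065,0.065,0.065]

```text
clock: 41.3
ee_pos: [0.4795, 0.1561, 0.1971]
eef_rot: [180.0, 0.3, -179.9]
force: [0.4, 0.2, -0.5]
gripper_width: 0.745
finger_force: 0.0
```

Call:
move_arm:
  delta_pos:
    - [0,-0.03,0]
    - [0,-0.04,0]
    - [0,-0.04,0]
    - [0,-0.04,0]
    - [0,-0.03,0]
    - [0,0,0]
    - [0,0,0]
  turn:
    - [0,0,0]
    - [0,0,0]
    - [0,0,0]
    - [0,0,0]
    - [0,0,0]
    - [0,0,0]
    - [0,0,0]
  fingers: [0.065,0.065,0.065,0.065,0.065,0.065,0.065]

```text
clock: 42.18
ee_pos: [0.4783, -0.024, 0.1938]
eef_rot: [180.0, -0.0, -179.9]
force: [-0.0, 0.3, -0.4]
gripper_width: 0.746
finger_force: 0.0
```

```bash
python3 - <<'E'
from h import *
C=cam('top'); im=manip.read_camera('top')
for n in CAN:
  for d in manip.trace('top',n)[:2]:
    b=np.array(d['bbox'])*[640,400,640,400]
    x,f=fit(CAN[n],.005 if b[0]<400 else .003,[(d['pixels'].astype(np.float32),C)],ray(((b[0]+b[2])/2,(b[1]+b[3])/2),.08,C)); print(n,b.round(),x.round(4),round(f,3))
s=manip.read_camera('scene')
cv2.imwrite('pics/end.png',np.hstack([cv2.resize(im[130:250,210:350],(420,360)),cv2.resize(s[140:240,310:430],(380,360))]))
E
```

```text
can_tall_wide [236. 148. 271. 186.] [0.5867 0.261 ] 0.067
can_tall_slim [288. 153. 309. 182.] [0.5837 0.1503] 0.129
can_short_wide [237. 201. 266. 226.] [0.4798 0.2655] 0.139
can_short_slim [288. 204. 305. 224.] [0.48   0.1544] 0.059
can_short_slim [289. 153. 310. 182.] [0.5939 0.1541] 0.174
oil_filter [439. 205. 473. 236.] [ 0.4592 -0.2368] 0.138
oil_filter [285. 200. 312. 231.] [0.4709 0.1489] 0.623
```

View pics/end.png

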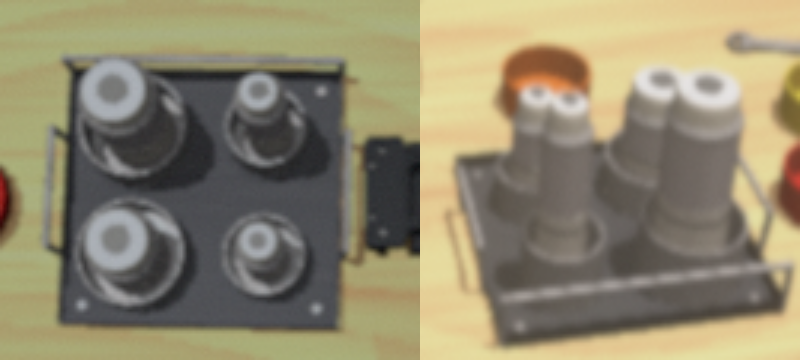

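All four cans stand upright in their own cups, with caps at (112,90), (260,95), (118,243) and (258,243). They are within about 4 mm of centre and the gripper is clear, so I hand in.

```bash
python3 -c "
from station import manip
print(manip.finish_job())"
```

```text
the job is handed in; nothing more can be done
None
```

All four cans stand upright and released in their own cups, tall pair first, each about 4 mm or less from the cup's centre in the last picture. The filter and bottle were left untouched, and the job is handed in at about 42 s; the hand-in gave no verdict.

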